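# Snap the cap onto a battery handle and hold it home

### The job

Close the battery handle that stands clamped upright in its bench stand: pick up its hollow eight-sided cap, which lies on its side on the bench, turn it mouth-down over the handle's post and press it down until the catches click. Keep pressing after the click, against the battery spring, until the rim of the cap is flush on the steel collar, and finish while you still hold it pressed down there, because the locking screw is fitted next and the spring would lift the cap off the collar again. Leave the instrument head, the loupe and the black-ringed lens on the bench where they are.

Things in the scene. Friction and masses are not known exactly. Their poses are not given: they have to be found in the camera images.
- cap: Hollow black plastic cap with thin steel trim rings, eight-sided outside, 38 mm across flats (41 over corners), 66 mm long, about 70 g. Origin: middle of the open mouth's rim plane; z runs along the cap from mouth to closed end (up when it stands mouth-down). Bore 26.4 mm wide, 56 mm deep, with a wider groove 4 to 22 mm inside the mouth, behind its steel lip. Starts lying on a flat, axis level, 19 mm up, mouth roughly to the left (+y).
- cap_end (a point): Centre of the cap's flat closed end, on the outside, 66 mm along the cap's z from its origin: the place to press.
- handle: Battery handle in its stand, fixed. Origin under the foot. Grey round foot 92 mm wide, 12 mm high; on it an aluminium clamp 46 mm wide, up to 26 mm high, with a lug out to 41 mm on the -x side; then a black barrel, the steel collar, and an aluminium post 24 mm in diameter that rises 50 mm above the collar and tapers to 16 mm over its last 7 mm.
- seat (a point): Centre of the collar's upper face (39 mm across, 46 mm above the bench), on the post's axis, z up. The seat for the cap's rim: when the cap is fully home its origin is at this point, so its end is 66 mm above.
- catches (a point): On the post's axis, 11.3 mm above the collar, level with three sprung steel balls spaced evenly round the post, 3 mm proud; they suit any turn of the cap. A cap put on loosely rests on them, rim about 15 mm above the collar. A push of 11 to 15 N drives it past: the push then drops to almost nothing as the cap jumps from about 12 to 5 mm above the collar (the click).
- contact (a joint): Sprung brass battery contact, a pin 9 mm in diameter on the post's tip, top 64 mm above the collar: 0 free, grows as it is pressed down (m). The cap meets it with its rim 8 mm above the collar and pushes it to 0.008 when home. Holding the rim on the collar takes about 8 N; 12 to 20 N is a firm hold. Let go, the cap springs up about 4 mm and hangs on the catches.
- scope_head: Black instrument head lying on the bench, 27 x 96 x 28 mm, origin at its underside. A bystander.
- eye_loupe: Black tapered eye loupe standing on the bench, 39 mm wide, 40 mm high, origin under its centre. A bystander.
- lens: Trial lens in a black ring with a grip tab, lying flat, 58 x 50 x 8 mm, origin at its underside. A bystander.
Not all that is in view belongs to the job. Leave any purple or turquoise look-alike of the cap alone. Several things have the shape of the handle; the one meant has the colours described above.

How it is judged:
On the way, in this order (a step that is already met when the one before it is completed fails the run):
1. the cap is mouth-down over the post (horizontal distance between cap and seat below 0.005 m and angle between cap's own z axis and vertical below 0.2 rad and z of cap in the frame of seat below 0.045 m), for 0.1 s.
2. the cap is pressed past the catches (horizontal distance between cap and seat below 0.005 m and angle between cap's own z axis and vertical below 0.2 rad and z of cap in the frame of seat below 0.005 m), for 0.1 s.
At the end, for the whole second after the job is handed in: The cap stands mouth-down on the handle, within 3.5 mm of the post's axis and 0.08 rad of upright, its rim within 1.5 mm of the collar, and the robot still presses it down there (contact force on the cap over 2 N). Left alone, the spring lifts it 4 mm and the job is not done (z of cap in the frame of seat between -0.003 and 0.0015 m and horizontal distance between cap and seat below 0.0035 m and angle between cap's own z axis and vertical below 0.08 rad and contact force between any of the fingers, the arm and cap above 2 N); the arm keeps its last pose, push and grip.
It fails at once if the instrument head is moved more than 3 cm (distance of scope_head from where it was at the start of the episode above 0.03 m).
It fails at once if the loupe is moved more than 3 cm (distance of eye_loupe from where it was at the start of the episode above 0.03 m).
It fails at once if the lens is moved more than 3 cm (distance of lens from where it was at the start of the episode above 0.03 m).
It also fails if it takes over 61 s, if anything falls off the work surface, if the arm or the gripper's body presses on something with over 40 N, if the wrist force passes 120 N, or if a joint passes its speed limit or range.

### The arm

A 6-joint arm with a two-finger parallel gripper is mounted at the origin on a cart in front of the work surface, level with it; the furniture and walls round the work are solid. World frame = base frame: x ahead of the robot, y to its left, z up, the work surface at z = 0. Lengths are in m, angles in rad, forces in N, time in s.
With the tool pointing down it reaches from about 0.3 to 0.875 m from the base axis. Payload 6.4 kg.
Tool frame: the origin (TCP) lies between the finger pads; the fingertips stand 19 mm ahead of it and the grasp point (between the pads) is the TCP; z points along the fingers, y is the direction in which the jaws open and shut (so a half turn about z gives the same grasp; the last joint's range is limited). The gripper opens to 85 mm and grips with 20 to 120 N. Pads are 22 mm wide; open, the fingers measure 114 mm over their backs; the gripper's body (76 mm by 85 mm) begins 54 mm behind the grasp point. The pads swing forward as they close: fully open they stand 13 mm farther back than shut.
Start: joints at [-1.47, 0.181, 1.607, -0, 1.354, -0.206], TCP at [0.174, -0.548, 0.25] pointing down, gripper open.
Joint ranges: [-2.99, 2.99], [-0.89, 2.07], [0.3, 2.58], [-1.14, 4.28], [0, 2.63], [-3.12, 3.12]. Speed limits (rad/s): [2.57, 2.57, 3.01, 3.14, 3.14, 3.14].

### API

Orientations are given as a unit quaternion [w, x, y, z].
In Python, from bench import * gives the robot as it stands.
- The arm moves only by the tool apply_moves, never from a script. Its argument "moves" is a list that holds one entry, the list of rows, each a list of 7 numbers: the shift along the tool's x, y, z in cm, then the turn, a rotation vector about the tool's x, y, z in rad, then the opening, from 0 (shut) to 1 (fully open). A call has 1 to 8 rows; each row is the pose to reach, as a shift and turn from the pose commanded when the call began, along the tool's axes at that moment; what a row does not reach only later rows make up. A row lasts 1/10 s, in which the tool goes at most 50 mm and 8.59 degrees, less where a joint would pass 70% of its speed; a pose out of reach is approached as far as the arm can. A call with a gripper value outside its range is refused whole. The fingers move at their own pace and stop on an object; the grip force is fixed at half the most. Time passes only in rows, so rows that repeat a pose let the fingers close. It gives the time, the measured TCP pose, the force and the opening at its end, in the units of the state.
- get_obs(): the state, without advancing time (a new reading comes with each control period).
- camera(name): name is "scene" or "top" or "wrist"; returns the picture (480x640x3 uint8, red, green, blue); there is no depth.
- get_calibration(name): a dict with "vertical_fov" (degrees; the focal length in pixels is half the picture's height over the tangent of half this angle, whatever the lens; pixels are square), "cx", "cy" (the principal point, pixels), "R" (3x3) and "t" (3): a world point X has camera coordinates R X + t. Camera axes: x right, y down, z forward; pixel columns grow to the right and rows downward; lengths in m; the calibration is good to about 2 mm. The wrist camera is an equidistant fisheye: a pixel r from the principal point sees the ray r / f radians off the axis. A picture is of the moment at which its call begins: read the wrist's pose just before it. get_calibration takes no time and is no camera call; for the wrist camera it gives the pose at the moment of the call.
- hand_in(): hands the job in, once; it reports no verdict.
The state is a dict: "time_s": time; "q": joint angles; "dq": joint speeds; "joint_efforts": joint torques, N m; "eef_pos": TCP position; "eef_rot": TCP orientation; "wrist_force": force on the tool from outside, world axes, zero at the start; "torque": the same for the moment, N m; "opening": opening from 0.0 (shut) to 1.0 (fully open).
Only numpy, scipy, OpenCV 4.12 (cv2) and the standard library are available. Lean on these libraries where they do the work, as an engineer would, in place of code of your own. Each camera call takes 0.05 s, during which the arm holds its last target. There are 200 camera calls.

## Working session

There is one attempt and no reset: what is moved stays moved. The work goes in short steps, Python scripts to look and compute and a tool call to move; the robot and the scene stay as the last step left them, time stands still between calls to the robot, and variables do not carry over. Pictures are saved under pics/ and viewed, about 8 in all and at most 12, crops included, and the job is handed in when it is done.

Besides the shell and the picture viewer there is one more tool, called after "Request:" as name([rows], argument=value, ...), one row to a line, values as JSON. apply_moves: Moves the arm, as the interface text tells. Its arguments: {"type":"object","properties":{"moves":{"type":"array","items":{"type":"array","items":{"type":"array","items":{"type":"number"}}}}},"required":["moves"]}

```bash
mkdir -p pics && ls && python3 - <<'E'
from bench import *
import cv2,numpy as np
for n in("scene","top"):
    cv2.imwrite(f"pics/{n}0.png",camera(n)[:,:,::-1])
    c=get_calibration(n);print(n,c)
print(get_obs())
E
```

```text
pics
scene {'vertical_fov': 54.817859616820435, 'cx': 319.3026659887173, 'cy': 239.14149763006043, 'R': array([[-0.67026387, -0.74182088, -0.02116898],
       [-0.38049057,  0.36799869, -0.84841257],
       [ 0.63716031, -0.5606057 , -0.52891208]]), 't': array([0.32849681, 0.32571989, 0.77427106])}
top {'vertical_fov': 51.08289682995328, 'cx': 316.31725333741053, 'cy': 247.07823947395892, 'R': array([[ 0.01056521, -0.99984013, -0.01442506],
       [-0.98608078, -0.00802382, -0.1660732 ],
       [ 0.16593091,  0.01597888, -0.98600792]]), 't': array([-0.07281284,  0.5752403 ,  0.95840581])}
{'time_s': 0.1, 'q': array([-1.47029601e+00,  1.81489548e-01,  1.60793775e+00, -1.30893859e-05,
        1.35380084e+00, -2.06298321e-01]), 'dq': array([-0.00129964, -0.00018141, -0.00437561, -0.00149405, -0.00125589,
       -0.00046757]), 'joint_efforts': array([ 6.42824743e-04, -4.45878875e+01, -3.52241313e+01, -3.47752066e-04,
        4.03027138e-03,  2.09259332e-05]), 'eef_pos': array([ 0.17361908, -0.54765446,  0.24944703]), 'eef_rot': array([-8.16938385e-04,  9.88256831e-01,  1.52799760e-01,  3.68565705e-05]), 'wrist_force': array([ 0.24323217, -0.34540524, -0.30447248]), 'torque': array([-0.01228802,  0.00027879, -0.03447895]), 'opening': 1.0003535630103668}
```

View pics/top0.png

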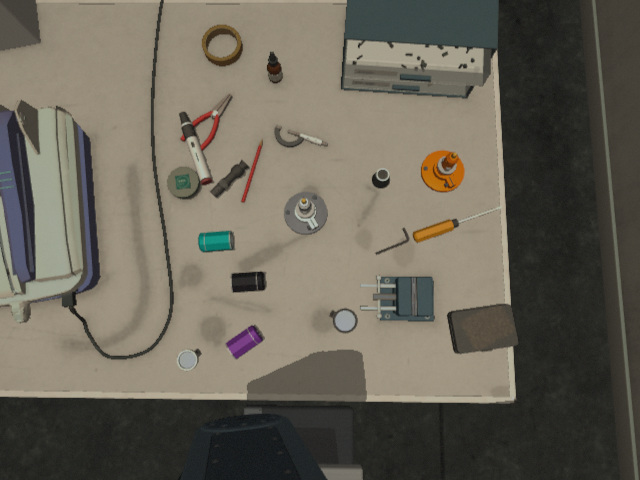

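View pics/scene0.png

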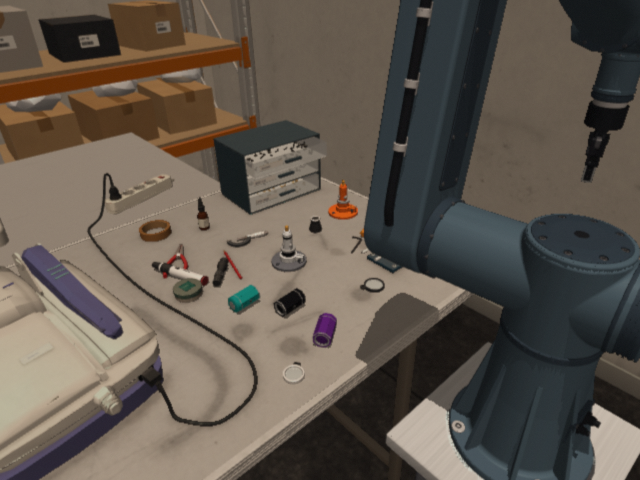

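The top view shows three cap-shaped things: turquoise at (216,242), purple at (244,342) and black at (248,282). The black one fits the description. Two things have the handle's shape: the grey-footed one at (306,213) fits, and the orange one at (443,171) is a look-alike. I'll confirm both in one enlarged crop.

```bash
cat > h.py <<'E'
from bench import *
import cv2,numpy as np
from scipy.spatial.transform import Rotation as Ro
def f(c,h=480): return h/2/np.tan(np.radians(c["vertical_fov"])/2)
def px2w(c,u,v,z):
    d=np.array([(u-c["cx"])/f(c),(v-c["cy"])/f(c),1.]);R=c["R"];o=-R.T@c["t"];d=R.T@d
    return o+d*(z-o[2])/d[2]
def w2px(c,X):
    p=c["R"]@np.array(X)+c["t"];return f(c)*p[:2]/p[2]+[c["cx"],c["cy"]]
def ray_fish(c,u,v):
    a=np.array([u-c["cx"],v-c["cy"]]);r=np.hypot(*a);th=r/f(c);return np.r_[np.sin(th)*a/r,np.cos(th)]
def fish2w(c,u,v,z):
    R=c["R"];o=-R.T@c["t"];d=R.T@ray_fish(c,u,v);return o+d*(z-o[2])/d[2]
def w2fish(c,X):
    p=c["R"]@np.array(X)+c["t"];rh=np.hypot(p[0],p[1]);th=np.arctan2(rh,p[2]);return f(c)*th*p[:2]/rh+[c["cx"],c["cy"]]
E
python3 - <<'E'
from h import *
im=cv2.imread("pics/top0.png")
cv2.imwrite("pics/crop0.png",cv2.resize(im[180:310,215:345],None,fx=6,fy=4.6,interpolation=cv2.INTER_CUBIC)[:600])
cv2.imwrite("pics/crop0.png",cv2.resize(im[185:305,220:340],None,fx=5,fy=5,interpolation=cv2.INTER_CUBIC))
c=get_calibration("top")
print(px2w(c,248,282,.019),px2w(c,306,213,0),px2w(c,306,201,.11))
E
```

```text
[0.50730013 0.0717106  0.019     ] [ 0.65712136 -0.04396355  0.        ] [ 0.6543343  -0.04781921  0.11      ]
```

View pics/crop0.png

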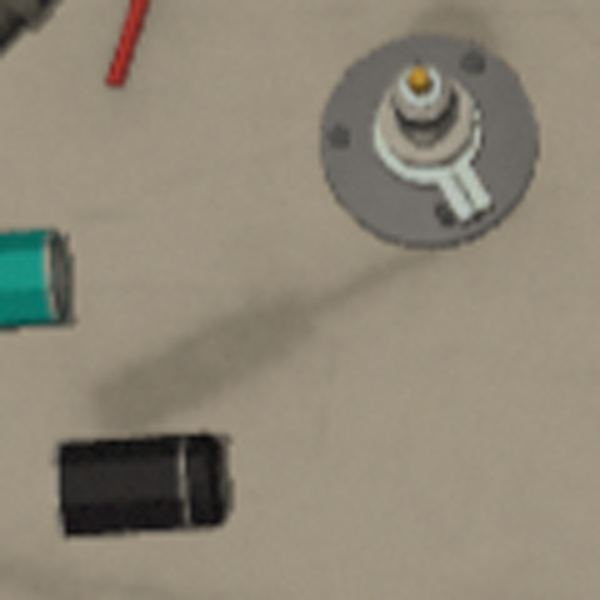

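The crop shows the black cap with its steel trim ring near the right end, so its mouth is to the left (+y). The grey foot is at (306,213) and carries the aluminium clamp and post, with the brass pin tip at about (304,200). These are the two meant. Next I move above the cap.

Request:
apply_moves([
  [[50.3,-48.4,0,0,0,-1.31,1],[50.3,-48.4,0,0,0,-1.31,1],[50.3,-48.4,0,0,0,-1.31,1],[50.3,-48.4,0,0,0,-1.31,1],[50.3,-48.4,0,0,0,-1.31,1],[50.3,-48.4,0,0,0,-1.31,1],[50.3,-48.4,0,0,0,-1.31,1],[50.3,-48.4,0,0,0,-1.31,1]],
])

```text
time_s: 0.9
eef_pos: [0.3651, -0.1947, 0.2502]
eef_rot: [0.0, 0.727, 0.686, 0.0]
wrist_force: [2.0, 0.1, -0.2]
opening: 0.994
```

```bash
python3 - <<'E'
import bench
print([n for n in dir(bench) if n[0]!='_'])
o=bench.get_obs();print({k:o[k] for k in("time_s","q","eef_pos","eef_rot")})
E
```

```text
['MotionError', 'camera', 'get_calibration', 'get_obs', 'hand_in']
{'time_s': 0.9, 'q': array([-7.78786191e-01, -2.02680244e-01,  1.98686319e+00,  1.31732983e-04,
        1.35716579e+00, -7.20459983e-01]), 'eef_pos': array([ 0.36505118, -0.19469748,  0.25021337]), 'eef_rot': array([1.19579527e-04, 7.27434185e-01, 6.86177446e-01, 6.86919015e-05])}
```

Request:
apply_moves([
  [[26.8,12.7,0,0,0,-0.105,1],[26.8,12.7,0,0,0,-0.105,1],[26.8,12.7,0,0,0,-0.105,1],[26.8,12.7,0,0,0,-0.105,1],[26.8,12.7,0,0,0,-0.105,1],[26.8,12.7,0,0,0,-0.105,1],[26.8,12.7,0,0,0,-0.105,1],[26.8,12.7,0,0,0,-0.105,1]],
])

```text
time_s: 1.7
eef_pos: [0.5082, 0.0636, 0.2496]
eef_rot: [-0.001, 0.691, 0.722, -0.001]
wrist_force: [-0.0, -0.5, -1.4]
opening: 1.001
```

```bash
python3 - <<'E'
from h import *
o=get_obs();print({k:o[k] for k in("time_s","q","eef_pos","eef_rot")})
c=get_calibration("wrist");print(c)
cv2.imwrite("pics/w1.png",camera("wrist")[:,:,::-1])
print(w2fish(c,[.507,.0717,.019]),w2fish(c,[.655,-.046,.110]),w2fish(c,[.655,-.046,0.012]))
E
```

```text
{'time_s': 1.7, 'q': array([-1.07249133e-01,  4.11574224e-02,  1.76216380e+00, -4.04898063e-04,
        1.33988275e+00, -1.51008333e-01]), 'eef_pos': array([0.50823114, 0.06364456, 0.24957142]), 'eef_rot': array([-5.18074257e-04,  6.91433732e-01,  7.22439414e-01, -6.47691578e-04])}
{'vertical_fov': 65.70646984690485, 'cx': 319.0833566828246, 'cy': 238.58129372533512, 'R': array([[ 0.99901064,  0.04443178, -0.00188867],
       [ 0.04334898, -0.96342357,  0.26445396],
       [ 0.00993058, -0.26427419, -0.96439646]]), 't': array([-0.50970359,  0.00541435,  0.38928018])}
[319.02596875 200.5543526 ] [477.45124234 357.82185406] [445.83275908 310.85264612]
```

View pics/w1.png

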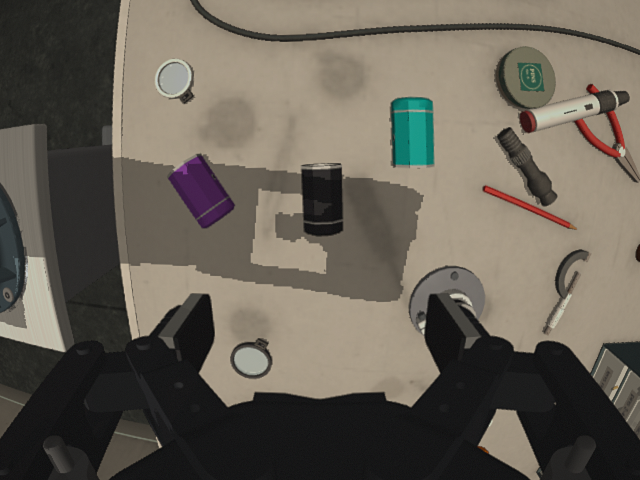

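The wrist view shows the black cap with its mouth at about (321.5,164), its closed end at about (323,236) and its sides at 303 and 342. The grey foot is partly behind a finger. I'll measure the cap's edges and fit the arm's kinematics.

```bash
python3 - <<'E'
from h import *
c=get_calibration("wrist")
im=cv2.imread("pics/w1.png");g=im.max(2).astype(int)
m=((g<75)&(im.max(2).astype(int)-im.min(2)<25)).astype(np.uint8)
sub=np.zeros_like(m);sub[155:245,295:350]=m[155:245,295:350]
# row edges via dark threshold
for r in (172,182,195,205,215,225):
    x=np.where(g[r,296:350]<55)[0]+296;print(r,x.min(),x.max(),end=" | ")
    for z in(.019,):
        a,b=fish2w(c,x.min()-.5,r,z),fish2w(c,x.max()+.5,r,z);print(((a+b)/2)[:2].round(4),np.round(np.linalg.norm(a-b),4))
for col in (312,322,332):
    print(col,"".join(f"{v:4d}" for v in g[158:170,col]),"|","".join(f"{v:4d}" for v in g[228:242,col]))
print("mouth",fish2w(c,321.5,164,.034),"end",fish2w(c,323,236,.019),fish2w(c,323,236,.03))
# camera/tool relation
o=get_obs();Rt=Ro.from_quat(np.roll(o["eef_rot"],-1)).as_matrix();print("cam in tool",Rt.T@(-c["R"].T@c["t"]-o["eef_pos"]))
E
```

```text
172 302 340 | [0.5076 0.0984] 0.0371
182 302 341 | [0.5084 0.0888] 0.0383
195 303 341 | [0.5095 0.0762] 0.0375
205 304 342 | [0.5109 0.0665] 0.0377
215 304 342 | [0.5113 0.0566] 0.038
225 304 342 | [0.5118 0.0466] 0.0382
312  170 171 170 171 173 169  90 108  95 158 166 104 |   20  21  24  21  20  17  28  66 106 104 103 104 102 102
322  170 170 171 172 163 118 186 160 154 186 163  90 |   23  21  21  23  24  21  19  45  88 106 104 103 104 103
332  170 169 170 173 168  84 123  87 125 131  86  41 |   20  22  22  23  19  19  38  74 106 104 103 101 102 103
mouth [0.50757959 0.1070705  0.034     ] end [0.51227363 0.03547391 0.019     ] [0.51204774 0.03840277 0.03      ]
cam in tool [ 0.06715775 -0.00039078 -0.12347958]
```

Request:
apply_moves([
  [[0.1,0.25,4,0,0.13,-0.01,0.8],[0.1,0.25,8,0,0.27,-0.02,0.8],[0.1,0.25,13,0,0.4,-0.03,0.8],[0.1,0.25,13,0,0.4,-0.03,0.8],[0.1,0.25,13,0,0.4,-0.03,0.8]],
])

```text
time_s: 2.25
eef_pos: [0.5099, 0.0621, 0.1195]
eef_rot: [-0.144, 0.67, 0.716, 0.136]
wrist_force: [-0.5, 0.7, 1.0]
opening: 0.802
```

```bash
cat > kin.py <<'E'
from h import *
from scipy.optimize import least_squares
def T(R=np.eye(3),p=(0,0,0)):
    M=np.eye(4);M[:3,:3]=R;M[:3,3]=p;return M
rz=lambda a:T(Ro.from_euler('z',a).as_matrix());ry=lambda a:T(Ro.from_euler('y',a).as_matrix())
# s=(h,a,e,L1,e3,L2,d,sg4,sg6)
def fk(q,s,sg4=1,sg6=1):
    h,a,e,L1,e3,L2,d=s
    return (rz(q[0])@T(p=(a,e,h))@ry(q[1])@T(p=(0,0,L1))@ry(q[2])@T(p=(e3,0,L2))@rz(sg4*q[3])@ry(q[4])@T(p=(0,0,d))@rz(sg6*q[5]))
E
python3 - <<'E'
from kin import *
o=get_obs();print({k:o[k] for k in("time_s","q","eef_pos","eef_rot")})
D=[([-1.47029601,.181489548,1.60793775,-1.3e-5,1.35380084,-.206298321],[.17361908,-.54765446,.24944703],[-8.17e-4,.988256831,.15279976,3.7e-5]),
([-.778786191,-.202680244,1.98686319,1.3e-4,1.35716579,-.720459983],[.36505118,-.19469748,.25021337],[1.2e-4,.727434185,.686177446,6.87e-5]),
([-.107249133,.0411574224,1.7621638,-4.05e-4,1.33988275,-.151008333],[.50823114,.06364456,.24957142],[-5.18e-4,.691433732,.722439414,-6.48e-4]),
(o["q"],o["eef_pos"],o["eef_rot"])]
import json;json.dump([[list(map(float,x)) for x in d] for d in D],open("D.json","w"))
for sg4 in(1,-1):
  for sg6 in (1,-1):
    def res(s):
        r=[]
        for q,p,w in D: r+=list(fk(q,s,sg4,sg6)[:3,3]-p)
        return r
    S=least_squares(res,[.2,0,.118,.45,0,.45,.25]);
    Rw=[Ro.from_matrix(fk(q,S.x,sg4,sg6)[:3,:3]).inv()*Ro.from_quat(np.roll(w,-1)) for q,p,w in D]
    print(sg4,sg6,S.x.round(4),"res mm",np.abs(np.array(S.fun)*1000).max().round(2),[x.as_rotvec().round(2).tolist() for x in Rw])
E
```

```text
{'time_s': 2.25, 'q': array([-0.33316724,  0.25870997,  1.8606528 ,  0.39379782,  1.21059304,
       -0.5749299 ]), 'eef_pos': array([0.50993645, 0.06213469, 0.11950306]), 'eef_rot': array([-0.14439292,  0.66967619,  0.71563265,  0.13621452])}
1 1 [0.3134 0.     0.1178 0.4382 0.0855 0.5145 0.2999] res mm 0.0 [[-0.0, 0.0, 1.57], [-0.0, -0.0, 1.57], [0.0, -0.0, 1.57], [-0.0, 0.0, 1.57]]
1 -1 [0.3134 0.     0.1178 0.4382 0.0855 0.5145 0.2999] res mm 0.0 [[-0.0, 0.0, 1.16], [-0.0, 0.0, 0.13], [0.0, -0.0, 1.27], [-0.0, 0.0, 0.42]]
-1 1 [ 0.0069  0.0975  0.1178  0.4406  0.3952  0.4836 -0.2997] res mm 2.83 [[0.0, -0.0, 1.57], [-0.0, 0.0, 1.57], [0.0, -0.0, 1.57], [-0.83, 0.18, 1.77]]
-1 -1 [ 0.0069  0.0975  0.1178  0.4406  0.3952  0.4836 -0.2997] res mm 2.83 [[0.0, -0.0, 1.16], [-0.0, 0.0, 0.13], [0.0, -0.0, 1.27], [-0.53, 0.53, 0.68]]
```

```bash
cat >> kin.py <<'E'
S=np.array([.3134,0,.1178,.4382,.0855,.5145,.2999])
import json
_D=json.load(open("D.json"))
S=least_squares(lambda s:np.concatenate([fk(q,s)[:3,3]-p for q,p,w in _D]),S).x
TW=rz(np.pi/2)
lo=np.array([-2.99,-.89,.3,-1.14,0,-3.12]);hi=np.array([2.99,2.07,2.58,4.28,2.63,3.12])
def ik(p,R,seed):
    def r(q):
        M=fk(q,S)@TW;return np.r_[(M[:3,3]-p)*5,(Ro.from_matrix(R.T@M[:3,:3])).as_rotvec()]
    s=least_squares(r,np.clip(seed,lo+.01,hi-.01),bounds=(lo,hi));return s.x,np.abs(s.fun).max()
def rot(o): return Ro.from_quat(np.roll(o["eef_rot"],-1)).as_matrix()
E
python3 - <<'E'
from kin import *
o=get_obs();R0=rot(o)
ax=np.array([.075,-1,0]);ax/=np.linalg.norm(ax) # cap z in world at grasp
up=Ro.align_vectors([[0,0,1],[-.0,0,0]][:1],[ax])[0]
up=Ro.from_rotvec(np.cross(ax,[0,0,1])*np.pi/2).as_matrix();print((up@ax).round(3))
seat=np.array([.655,-.046,.046])
for psi in range(-180,180,30):
    R=Ro.from_euler('z',psi,degrees=True).as_matrix()@up@R0
    out=[]
    for s4 in(-1,0,1.5,3,4):
      for s6 in(-2,0,2):
        q,e=ik(seat+[0,0,.04],R,[0,.5,1.7,s4,1.2,s6])
        if e<1e-3 and not any(np.allclose(q,x,atol=.05) for x in out): out.append(q)
    print(psi,R[:,2].round(2),[q.round(2).tolist() for q in out])
E
```

```text
[0. 0. 1.]
-180 [-0.07  0.92 -0.39] [[-0.6, 0.97, 1.19, 0.84, 1.84, 2.31]]
-150 [-0.52  0.76 -0.39] [[-0.46, 1.18, 0.78, 0.59, 2.21, 2.17]]
-120 [-0.83  0.4  -0.39] [[-0.31, 1.37, 0.43, 0.21, 2.5, 1.8]]
-90 [-0.92 -0.07 -0.39] [[-0.15, 1.42, 0.34, -0.37, 2.52, 1.18]]
-60 [-0.76 -0.52 -0.39] [[-0.01, 1.27, 0.61, -0.72, 2.21, 0.83]]
-30 [-0.4  -0.83 -0.39] [[0.11, 1.06, 1.02, -0.94, 1.81, 0.71]]
0 [ 0.07 -0.92 -0.39] []
30 [ 0.52 -0.76 -0.39] []
60 [ 0.83 -0.4  -0.39] [[-0.11, 0.52, 2.11, 3.62, 0.7, 1.33]]
90 [ 0.92  0.07 -0.39] [[-0.49, 0.49, 2.17, 2.37, 0.79, 1.93]]
120 [ 0.76  0.52 -0.39] [[-0.69, 0.59, 1.96, 1.56, 1.09, 2.23]]
150 [ 0.4   0.83 -0.39] [[-0.7, 0.76, 1.61, 1.11, 1.45, 2.33]]
```

```bash
python3 - <<'E'
from kin import *
o=get_obs();R0=rot(o);print(R0.round(3))
print("shift cm",(R0.T@(np.array([.5108,.064,.025])-o["eef_pos"])*100).round(2), "tool y err to cap perp (yaw)",np.arctan2(R0[1,1],R0[0,1])-.075)
E
```

```text
[[-0.061  0.998 -0.024]
 [ 0.919  0.066  0.388]
 [ 0.389  0.002 -0.921]]
shift cm [-3.51  0.08  8.78] tool y err to cap perp (yaw) -0.008993176983747367
```

Request:
apply_moves([
  [[-1.2,0.08,3.0,0,0,0,0.8],[-2.4,0.08,6.0,0,0,0,0.8],[-3.0,0.08,7.5,0,0,0,0.8],[-3.5,0.08,8.8,0,0,0,0.8],[-3.5,0.08,8.8,0,0,0,0.8],[-3.5,0.08,8.8,0,0,0,0.8]],
])

```text
time_s: 2.85
eef_pos: [0.5139, 0.0657, 0.028]
eef_rot: [-0.141, 0.667, 0.718, 0.138]
wrist_force: [0.6, 0.7, -0.0]
opening: 0.795
```

```bash
python3 - <<'E'
from kin import *
o=get_obs();print(o["eef_pos"],o["wrist_force"])
cv2.imwrite("pics/w2.png",camera("wrist")[:,:,::-1])
E
```

```text
[0.51389387 0.06566912 0.02795491] [ 0.55406058  0.70262886 -0.01218921]
```

View pics/w2.png

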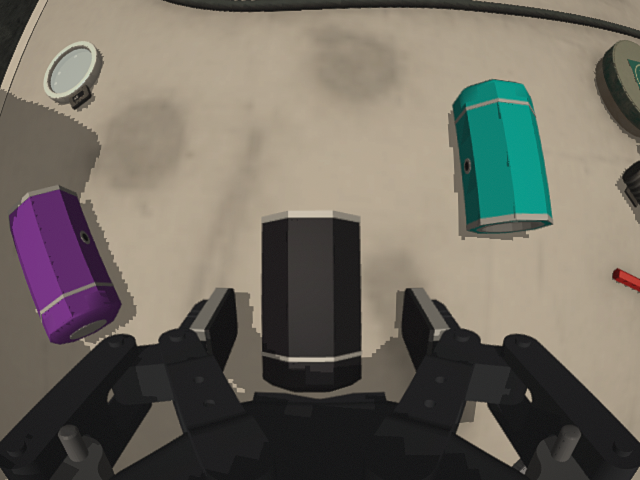

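The cap lies between the pads, spanning columns 262–361 against pads at 235–404. It sits about 3 mm to the -x side, which matches the TCP reading. I'll correct by 3 mm and close.

Request:
apply_moves([
  [[-0.1,-0.3,0.3,0,0,0,0.8],[-0.1,-0.3,0.3,0,0,0,0.8],[-0.1,-0.3,0.3,0,0,0,0],[-0.1,-0.3,0.3,0,0,0,0],[-0.1,-0.3,0.3,0,0,0,0],[-0.1,-0.3,0.3,0,0,0,0],[-0.1,-0.3,0.3,0,0,0,0],[-0.1,-0.3,0.3,0,0,0,0]],
])

```text
time_s: 3.7
eef_pos: [0.5097, 0.0656, 0.0228]
eef_rot: [-0.143, 0.668, 0.717, 0.138]
wrist_force: [-0.5, -2.1, 4.6]
opening: 0.434
```

```bash
python3 - <<'E'
from kin import *
o=get_obs();print({k:np.round(o[k],4) for k in("q","eef_pos","wrist_force","opening")},rot(o).round(3))
M=fk(o["q"],S)@TW;print(M[:3,3])
E
```

```text
{'q': array([-0.3275,  0.4352,  1.8806,  0.4358,  1.0262, -0.6648]), 'eef_pos': array([0.5097, 0.0656, 0.0228]), 'wrist_force': array([-0.512 , -2.1449,  4.5667]), 'opening': np.float64(0.4343)} [[-0.067  0.998 -0.021]
 [ 0.919  0.07   0.389]
 [ 0.389  0.007 -0.921]]
[0.50970096 0.06559993 0.02279577]
```

The cap is gripped: opening 0.434 is about 37 mm. I'll lift it straight up.

Request:
apply_moves([
  [[1.5,0,-3.7,0,0,0,0],[3.1,0,-7.4,0,0,0,0],[4.7,0,-11,0,0,0,0],[6.2,0,-14.7,0,0,0,0],[6.2,0,-14.7,0,0,0,0]],
])

```text
time_s: 4.2
eef_pos: [0.5114, 0.065, 0.1871]
eef_rot: [-0.139, 0.667, 0.718, 0.14]
wrist_force: [0.5, -0.2, -0.2]
opening: 0.433
```

```bash
cat >> kin.py <<'E'
# cap in tool, from the grasp
_R=Ro.from_quat([.668,.717,.138,-.143]).as_matrix();_z=np.array([.07,-.998,0]);_z/=np.linalg.norm(_z)
_x=np.cross(_z,[0,0,-1.]);CR=_R.T@np.c_[_x,np.cross(_z,_x),_z]
Cp=_R.T@(-_z*.0395-[0,0,.0038])
def tcp_for(capp,capz_yawR):  # TCP pose for cap pose
    Rt=capz_yawR@CR.T;return capp-Rt@Cp,Rt
E
python3 - <<'E'
from kin import *
o=get_obs();R0=rot(o);print({k:np.round(o[k],4) for k in("q","eef_pos","wrist_force","opening")})
# foot ellipse in top
im=cv2.imread("pics/top0.png")[185:245,280:335].astype(int)
bg=np.abs(im-np.array([105,105,105]))
m=((im.max(2)-im.min(2)<14)&(im.max(2)<135)).astype(np.uint8)
m=cv2.morphologyEx(m,cv2.MORPH_OPEN,np.ones((3,3)))
cn=max(cv2.findContours(m,cv2.RETR_EXTERNAL,cv2.CHAIN_APPROX_NONE)[0],key=cv2.contourArea)
e=cv2.fitEllipse(cv2.convexHull(cn));print(e)
c=get_calibration("top");u,v=e[0][0]+280,e[0][1]+185
print("foot",px2w(c,u,v,.010),px2w(c,303.8,200,.11))
seat=px2w(c,u,v,.01)*[1,1,0]+[0,0,.046]
for psi in(120,135,150,165,180):
    Rc=None
    up=Ro.from_rotvec(np.cross(_z,[0,0,1.])*np.pi/2) if False else None
    zc=np.array([0,0,1.])
    # upright cap with tool y horizontal
    d=np.radians(psi)
    C0=R0@CR; r=Ro.from_rotvec(np.cross(C0[:,2],zc)/np.linalg.norm(np.cross(C0[:,2],zc))*np.arccos(C0[2,2])).as_matrix()
    p,R=tcp_for(seat+[0,0,.085],Ro.from_euler('z',d).as_matrix()@r@C0)
    for h in(.085,0):
        q,err=ik(p+[0,0,h-.085],R,[-.7,.76,1.61,1.11,1.45,2.33]);print(psi,h,p.round(4),R[:,2].round(2),q.round(3),err)
E
```

```text
{'q': array([-0.3279,  0.1515,  1.8279,  0.3817,  1.3278, -0.5252]), 'eef_pos': array([0.5114, 0.065 , 0.1871]), 'wrist_force': array([ 0.4705, -0.1936, -0.1721]), 'opening': np.float64(0.433)}
((25.23366928100586, 27.812911987304688), (42.087371826171875, 42.82491683959961), 89.43604278564453)
foot [ 0.65512635 -0.04272547  0.01      ] [ 0.65627078 -0.04359301  0.11      ]
120 0.085 [ 0.652  -0.0449  0.1705] [ 0.75  0.53 -0.39] [-0.698  0.385  1.998  1.465  1.107  2.409] 2.7309003054510007e-11
120 0 [ 0.652  -0.0449  0.1705] [ 0.75  0.53 -0.39] [-0.698  0.588  1.967  1.553  1.096  2.216] 7.206041319207657e-14
135 0.085 [ 0.6527 -0.0456  0.1705] [ 0.59  0.7  -0.39] [-0.716  0.493  1.824  1.259  1.315  2.433] 2.7755575615628914e-15
135 0 [ 0.6527 -0.0456  0.1705] [ 0.59  0.7  -0.39] [-0.716  0.669  1.797  1.3    1.272  2.285] 3.5635383532905962e-12
150 0.085 [ 0.6535 -0.0462  0.1705] [ 0.39  0.83 -0.39] [-0.698  0.608  1.63   1.1    1.516  2.435] 1.1753763308103589e-11
150 0 [ 0.6535 -0.0462  0.1705] [ 0.39  0.83 -0.39] [-0.698  0.763  1.604  1.11   1.458  2.319] 2.7755575615628914e-15
165 0.085 [ 0.6544 -0.0465  0.1705] [ 0.16  0.91 -0.39] [-0.657  0.727  1.424  0.97   1.714  2.418] 7.105427357601002e-14
165 0 [ 0.6544 -0.0465  0.1705] [ 0.16  0.91 -0.39] [-0.657  0.866  1.399  0.96   1.649  2.324] 1.5351275806096965e-10
180 0.085 [ 0.6554 -0.0465  0.1705] [-0.08  0.92 -0.39] [-0.6    0.846  1.213  0.857  1.91   2.382] 1.660774295864087e-09
180 0 [ 0.6554 -0.0465  0.1705] [-0.08  0.92 -0.39] [-0.6    0.974  1.187  0.833  1.842  2.302] 2.2581936320875684e-12
```

```bash
python3 - <<'E'
from kin import *
o=get_obs();R0=rot(o);C0=R0@CR;zc=np.array([0,0,1.])
ax=np.cross(C0[:,2],zc);r=Ro.from_rotvec(ax/np.linalg.norm(ax)*np.arccos(C0[2,2])).as_matrix()
Rc=Ro.from_euler('z',150,degrees=True).as_matrix()@r@C0
p,R=tcp_for(np.array([.56,-.03,.046+.105]),Rc)
q,e=ik(p,R,[-.7,.6,1.63,1.1,1.5,2.4]);print(q.round(3),e)
P=[fk(o["q"]+(q-o["q"])*t,S)@TW for t in np.linspace(0,1,25)]
print("zmin",min(x[2,3] for x in P),"cap mouth zmin",min((x[:3,3]+x[:3,:3]@Cp)[2] for x in P),"mouth x max",max((x[:3,3]+x[:3,:3]@Cp)[0] for x in P))
print(max(np.degrees(Ro.from_matrix(P[i][:3,:3].T@P[i+1][:3,:3]).magnitude()) for i in range(24)))
for k in(0,8,16):
    print([[*(np.linalg.inv(P[k])@X)[:3,3].__mul__(100).round(1).tolist(),*Ro.from_matrix(P[k][:3,:3].T@X[:3,:3]).as_rotvec().round(2).tolist(),0] for X in P[k+1:k+9]])
E
```

```text
[-0.798  0.429  1.865  1.039  1.556  2.349] 1.1102230246251565e-15
zmin 0.1739307976822261 cap mouth zmin 0.1472374688863714 mouth x max 0.5662911927905402
8.743385065061519
[[-0.2, -0.0, 0.2, 0.0, 0.03, 0.15, 0], [-0.5, 0.0, 0.3, 0.0, 0.07, 0.3, 0], [-0.7, 0.1, 0.4, 0.01, 0.1, 0.45, 0], [-1.0, 0.1, 0.5, 0.02, 0.13, 0.59, 0], [-1.2, 0.2, 0.6, 0.03, 0.17, 0.74, 0], [-1.4, 0.3, 0.6, 0.05, 0.2, 0.89, 0], [-1.7, 0.4, 0.6, 0.07, 0.23, 1.04, 0], [-2.0, 0.5, 0.6, 0.1, 0.27, 1.18, 0]]
[[0.1, 0.3, -0.1, 0.02, 0.02, 0.15, 0], [0.1, 0.6, -0.3, 0.05, 0.05, 0.29, 0], [0.2, 0.9, -0.5, 0.08, 0.07, 0.44, 0], [0.3, 1.3, -0.7, 0.12, 0.08, 0.58, 0], [0.4, 1.6, -1.0, 0.15, 0.1, 0.73, 0], [0.5, 2.0, -1.3, 0.19, 0.11, 0.87, 0], [0.6, 2.4, -1.6, 0.23, 0.12, 1.02, 0], [0.7, 2.8, -2.0, 0.28, 0.12, 1.16, 0]]
[[0.4, -0.0, -0.4, 0.04, -0.0, 0.14, 0], [0.9, -0.1, -0.9, 0.08, -0.01, 0.29, 0], [1.3, -0.1, -1.4, 0.11, -0.02, 0.43, 0], [1.8, -0.2, -1.9, 0.15, -0.03, 0.57, 0], [2.3, -0.2, -2.5, 0.19, -0.05, 0.71, 0], [2.8, -0.2, -3.1, 0.23, -0.07, 0.85, 0], [3.3, -0.2, -3.8, 0.26, -0.1, 0.99, 0], [3.8, -0.2, -4.5, 0.3, -0.14, 1.12, 0]]
```

Request:
apply_moves([
  [[-0.2,0,0.2,0,0.03,0.15,0],[-0.5,0,0.3,0,0.07,0.3,0],[-0.7,0.1,0.4,0.01,0.1,0.45,0],[-1.0,0.1,0.5,0.02,0.13,0.59,0],[-1.2,0.2,0.6,0.03,0.17,0.74,0],[-1.4,0.3,0.6,0.05,0.2,0.89,0],[-1.7,0.4,0.6,0.07,0.23,1.04,0],[-2.0,0.5,0.6,0.1,0.27,1.18,0]],
])

```text
time_s: 5.0
eef_pos: [0.5139, 0.0503, 0.1675]
eef_rot: [-0.315, 0.921, 0.212, 0.085]
wrist_force: [0.2, 0.4, -0.8]
opening: 0.43
```

Request:
apply_moves([
  [[0.1,0.3,-0.1,0.02,0.02,0.15,0],[0.1,0.6,-0.3,0.05,0.05,0.29,0],[0.2,0.9,-0.5,0.08,0.07,0.44,0],[0.3,1.3,-0.7,0.12,0.08,0.58,0],[0.4,1.6,-1.0,0.15,0.1,0.73,0],[0.5,2.0,-1.3,0.19,0.11,0.87,0],[0.6,2.4,-1.6,0.23,0.12,1.02,0],[0.7,2.8,-2.0,0.28,0.12,1.16,0]],
])

```text
time_s: 5.8
eef_pos: [0.5323, 0.0205, 0.1702]
eef_rot: [-0.439, 0.831, -0.333, -0.078]
wrist_force: [0.3, -0.4, -0.7]
opening: 0.435
```

```bash
cat > plan.py <<'E'
from kin import *
def capR(yaw_tooldir):
    """upright cap rotation such that tool z heads to yaw"""
    d=CR.T[:,2] if False else CR.T@np.array([0,0,1.])  # tool z in cap frame
    d=CR.T@np.array([0,0,1.]);a=np.arctan2(d[1],d[0]);return Ro.from_euler('z',yaw_tooldir-a).as_matrix()
def rows(o,P):
    M0=T(rot(o),o["eef_pos"])
    return [[*((np.linalg.inv(M0)@X)[:3,3]*100).round(2).tolist(),*Ro.from_matrix(M0[:3,:3].T@X[:3,:3]).as_rotvec().round(3).tolist(),0] for X in P]
E
python3 - <<'E'
from plan import *
o=get_obs();print({k:np.round(o[k],4) for k in("q","eef_pos","wrist_force","opening")})
q=np.array([-0.798,0.429,1.865,1.039,1.556,2.349])
P=[fk(o["q"]+(q-o["q"])*t,S)@TW for t in np.linspace(0,1,9)[1:]]
print(rows(o,P))
E
```

```text
{'q': array([-0.6414,  0.3536,  1.8518,  0.8135,  1.4856,  1.3784]), 'eef_pos': array([0.5323, 0.0205, 0.1702]), 'wrist_force': array([ 0.2692, -0.3596, -0.7417]), 'opening': np.float64(0.435)}
[[0.42, -0.14, -0.49, 0.039, 0.0, 0.143, 0], [0.86, -0.27, -1.02, 0.078, -0.004, 0.286, 0], [1.32, -0.4, -1.59, 0.117, -0.012, 0.428, 0], [1.79, -0.52, -2.2, 0.156, -0.024, 0.569, 0], [2.27, -0.63, -2.85, 0.196, -0.041, 0.709, 0], [2.77, -0.72, -3.54, 0.235, -0.063, 0.848, 0], [3.27, -0.8, -4.27, 0.273, -0.09, 0.986, 0], [3.79, -0.86, -5.04, 0.311, -0.122, 1.123, 0]]
```

Request:
apply_moves([
  [[0.42,-0.14,-0.49,0.039,0,0.143,0],[0.86,-0.27,-1.02,0.078,-0.004,0.286,0],[1.32,-0.4,-1.59,0.117,-0.012,0.428,0],[1.79,-0.52,-2.2,0.156,-0.024,0.569,0],[2.27,-0.63,-2.85,0.196,-0.041,0.709,0],[2.77,-0.72,-3.54,0.235,-0.063,0.848,0],[3.79,-0.86,-5.04,0.311,-0.122,1.123,0],[3.79,-0.86,-5.04,0.311,-0.122,1.123,0]],
])

```text
time_s: 6.6
eef_pos: [0.56, -0.0358, 0.1914]
eef_rot: [0.467, -0.447, 0.703, 0.296]
wrist_force: [-0.3, 1.0, 0.2]
opening: 0.433
```

```bash
python3 - <<'E'
from plan import *
o=get_obs();print({k:np.round(o[k],4) for k in("time_s","q","eef_pos","wrist_force","opening")})
R=rot(o);C=R@CR;print("cap z",C[:,2].round(3),"capo",(o["eef_pos"]+R@Cp).round(4),"tool z",R[:,2].round(3))
yaw=np.arctan2(R[1,2],R[0,2])
p,Rt=tcp_for(np.array([.6555,-.043,.046+.105]),capR(yaw))
print(rows(o,[T(Rt,p)]),ik(p,Rt,o["q"]))
E
```

```text
{'time_s': np.float64(6.6), 'q': array([-0.799 ,  0.4304,  1.8603,  1.04  ,  1.5575,  2.3503]), 'eef_pos': array([ 0.56  , -0.0358,  0.1914]), 'wrist_force': array([-0.3286,  0.9546,  0.1825]), 'opening': np.float64(0.4329)}
cap z [-0.002  0.001  1.   ] capo [ 0.5617 -0.0324  0.1519] tool z [ 0.392  0.833 -0.389]
[[-1.09, -8.94, 2.82, -0.0, 0.0, 0.002, 0]] (array([-0.69834001,  0.57376564,  1.63227861,  1.09996946,  1.52916824,
        2.46437977]), np.float64(1.3183898417423734e-15))
```

Request:
apply_moves([
  [[-0.3,-2.5,0.8,0,0,0,0],[-0.6,-5,1.6,0,0,0,0],[-0.9,-7.5,2.4,0,0,0,0],[-1.1,-8.9,2.8,0,0,0,0],[-1.1,-8.9,2.8,0,0,0,0],[-1.1,-8.9,2.8,0,0,0,0]],
])

```text
time_s: 7.2
eef_pos: [0.6517, -0.0435, 0.1902]
eef_rot: [0.466, -0.45, 0.702, 0.296]
wrist_force: [-0.2, 0.2, -0.6]
opening: 0.433
```

```bash
python3 - <<'E'
from plan import *
o=get_obs();print({k:np.round(o[k],4) for k in("time_s","eef_pos","wrist_force","opening")})
R=rot(o);C=R@CR;co=o["eef_pos"]+R@Cp;print("cap z",C[:,2].round(3),"capo",co.round(4))
s=camera("scene");t=camera("top");w=camera("wrist")
for n,i in(("scene1",s),("top1",t),("wrist1",w)):cv2.imwrite(f"pics/{n}.png",i[:,:,::-1])
cs,ct=get_calibration("scene"),get_calibration("top")
for n,X in(("capo",co),("cape",co+C[:,2]*.066),("pin",[.6555,-.043,.110]),("seat",[.6555,-.043,.046])):print(n,w2px(cs,X).round(1),w2px(ct,X).round(1))
u,v=w2px(cs,[.6555,-.043,.12]).astype(int)
a=cv2.resize(s[v-65:v+60,u-40:u+40,::-1],None,fx=4.8,fy=4.8,interpolation=cv2.INTER_CUBIC)
u2,v2=w2px(ct,[.6555,-.043,.12]).astype(int)
b=cv2.resize(t[v2-65:v2+60,u2-40:u2+40,::-1],None,fx=4.8,fy=4.8,interpolation=cv2.INTER_CUBIC)
cv2.imwrite("pics/pair1.png",np.hstack([a,b]));print("scene crop origin",u-40,v-65,"top",u2-40,v2-65,a.shape)
E
```

```text
{'time_s': np.float64(7.2), 'eef_pos': array([ 0.6517, -0.0435,  0.1902]), 'wrist_force': array([-0.2072,  0.2342, -0.59  ]), 'opening': np.float64(0.4326)}
cap z [-0.003  0.002  1.   ] capo [ 0.6535 -0.0401  0.1507]
capo [285.4 212.4] [301.  195.7]
cape [283.8 188. ] [299.2 185.5]
pin [286.8 226. ] [303.5 200.4]
seat [288.3 247.5] [304.7 208.5]
scene crop origin 246 157 top 263 134 (600, 384, 3)
```

View pics/pair1.png

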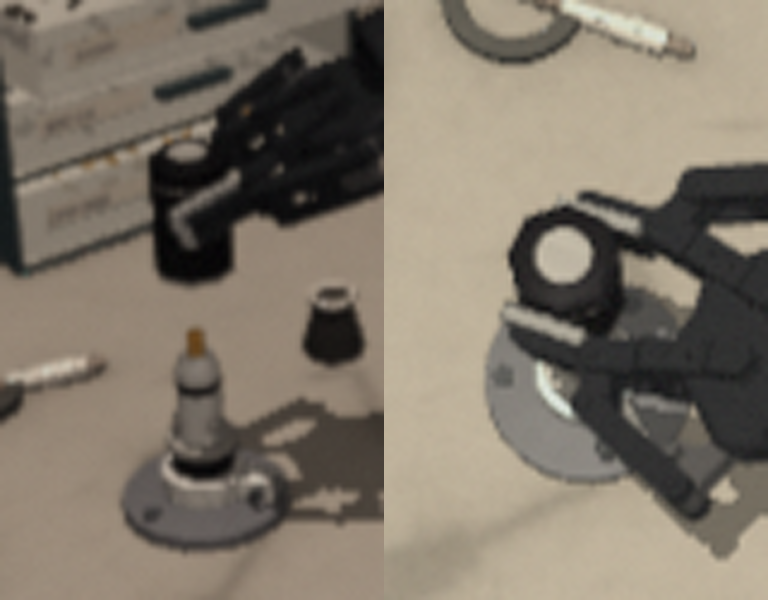

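Left half (scene): the cap hangs upright with its end disc at about (285.2,188.9), and the pin tip is at (286.6,226.0), which matches my prediction of (286.8,226). Right half (top): the end disc is at about (300.3,187.1) against a predicted (299.2,185.5), so the cap sits 2–3 mm toward -x/-y of nominal. I'll triangulate the disc with both cameras.

```bash
python3 - <<'E'
from plan import *
o=get_obs();R=rot(o);C=R@CR;co=o["eef_pos"]+R@Cp
cs,ct=get_calibration("scene"),get_calibration("top")
def blob(f,u,v):
    g=cv2.imread(f).min(2)[v-4:v+5,u-7:u+8].astype(float);w=np.clip(g-60,0,60);yy,xx=np.mgrid[v-4:v+5,u-7:u+8];return (w*xx).sum()/w.sum(),(w*yy).sum()/w.sum()
bs=blob("pics/scene1.png",285,189);bt=blob("pics/top1.png",300,187);print(bs,bt)
tri=lambda a,b,x0:least_squares(lambda X:np.r_[w2px(cs,X)-a,w2px(ct,X)-b],x0)
r=tri(bs,bt,co+[0,0,.066]);print("cap end",r.x.round(4),r.fun.round(2),"nominal",(co+C[:,2]*.066).round(4))
r2=tri((286.6,226),(303.8,200),[.655,-.043,.11]);print("pin",r2.x.round(4),r2.fun.round(2))
print("dxy",(r2.x-r.x).round(4))
E
```

```text
(np.float64(283.3216704288939), np.float64(186.99661399548532)) (np.float64(299.8904039543208), np.float64(186.9405147434805))
cap end [ 0.6509 -0.0403  0.2194] [ 1.13  0.22 -0.58 -0.58] nominal [ 0.6532 -0.0404  0.2175]
pin [ 0.6566 -0.0435  0.1094] [ 0.1   0.02 -0.06 -0.06]
dxy [ 0.0057 -0.0031 -0.11  ]
```

```bash
cat >> plan.py <<'E'
def sh(*d):
    o=get_obs();return (rot(o).T@np.array(d)/10).round(2).tolist()  # mm world -> cm tool
E
python3 - <<'E'
from plan import *
print(sh(4.5,-1.5,0),sh(4.5,-1.5,-15),sh(4.5,-1.5,-30),sh(4.5,-1.5,-48))
E
```

```text
[-0.02, -0.47, 0.05] [1.36, -0.47, 0.63] [2.74, -0.46, 1.22] [4.4, -0.45, 1.92]
```

Request:
apply_moves([
  [[0,-0.47,0.05,0,0,0,0],[1.36,-0.47,0.63,0,0,0,0],[2.74,-0.46,1.22,0,0,0,0],[4.4,-0.45,1.92,0,0,0,0],[4.4,-0.45,1.92,0,0,0,0],[4.4,-0.45,1.92,0,0,0,0]],
])

```text
time_s: 7.95
eef_pos: [0.6567, -0.0453, 0.1426]
eef_rot: [0.467, -0.449, 0.702, 0.296]
wrist_force: [-0.8, -0.2, -0.5]
opening: 0.432
```

```bash
python3 - <<'E'
from plan import *
o=get_obs();print({k:np.round(o[k],4) for k in("time_s","eef_pos","wrist_force","opening")})
R=rot(o);C=R@CR;co=o["eef_pos"]+R@Cp;print("cap z",C[:,2].round(3),"capo",co.round(4))
s=camera("scene");t=camera("top")
for n,i in(("scene2",s),("top2",t)):cv2.imwrite(f"pics/{n}.png",i[:,:,::-1])
cs,ct=get_calibration("scene"),get_calibration("top")
for n,X in(("capo",co),("cape",co+C[:,2]*.066),("seat",[.656,-.043,.046]),("axis@cap end z",[.656,-.043,co[2]+.065])):print(n,w2px(cs,X).round(1),w2px(ct,X).round(1))
a=cv2.resize(s[157:282,246:326,::-1],None,fx=4.8,fy=4.8,interpolation=cv2.INTER_CUBIC)
b=cv2.resize(t[134:259,263:343,::-1],None,fx=4.8,fy=4.8,interpolation=cv2.INTER_CUBIC)
cv2.imwrite("pics/pair2.png",np.hstack([a,b]))
E
```

```text
{'time_s': np.float64(7.95), 'eef_pos': array([ 0.6567, -0.0453,  0.1426]), 'wrist_force': array([-0.8423, -0.215 , -0.5164]), 'opening': np.float64(0.4325)}
cap z [-0.004  0.001  1.   ] capo [ 0.6585 -0.0419  0.1031]
capo [285.9 228.1] [303.1 199.8]
cape [284.3 204.8] [301.6 190.4]
seat [288.1 247.4] [304.7 208.3]
axis@cap end z [285.3 205.4] [302.2 191.8]
```

View pics/pair2.png

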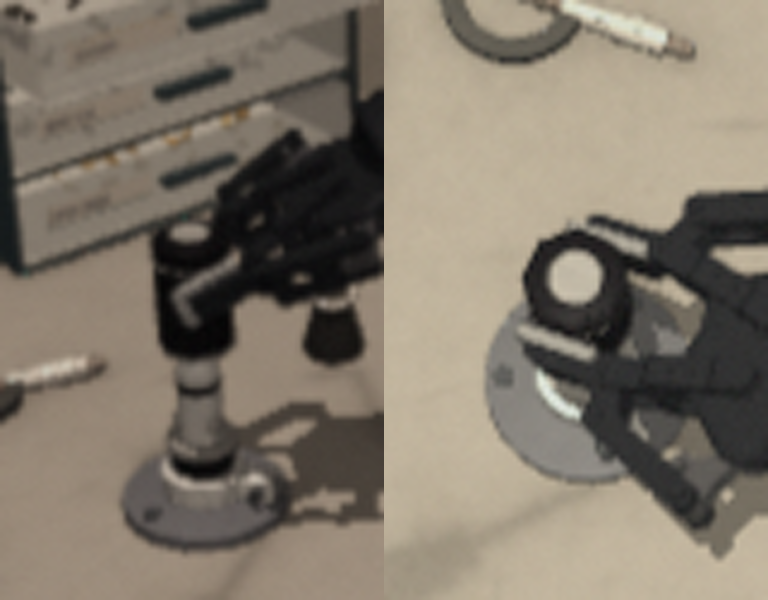

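The cap is over the pin. In the top view its end is at (303.2,191.7) against the axis at (302.2,191.8), about 1.5 mm toward -y. In the scene view, cap and post line up (287.0 against 287.2). I'll shift +1 mm in y and descend gently.

```bash
python3 - <<'E'
from plan import *
for d in(0,-8,-16,-24,-32): print(sh(0,1.,d))
E
```

```text
[-0.04, 0.04, 0.08]
[0.7, 0.05, 0.4]
[1.44, 0.05, 0.71]
[2.17, 0.06, 1.02]
[2.91, 0.06, 1.33]
```

Request:
apply_moves([
  [[-0.04,0.04,0.08,0,0,0,0],[0.7,0.05,0.4,0,0,0,0],[1.44,0.05,0.71,0,0,0,0],[2.17,0.06,1.02,0,0,0,0],[2.17,0.06,1.02,0,0,0,0]],
])

```text
time_s: 8.55
eef_pos: [0.6564, -0.0442, 0.118]
eef_rot: [0.466, -0.449, 0.702, 0.296]
wrist_force: [-0.6, 0.0, -0.0]
opening: 0.431
```

```bash
python3 - <<'E'
from plan import *
o=get_obs();print({k:np.round(o[k],4) for k in("time_s","eef_pos","wrist_force","torque","opening")})
for d in(-4,-8,-12): print(sh(0,0,d))
E
```

```text
{'time_s': np.float64(8.55), 'eef_pos': array([ 0.6564, -0.0442,  0.118 ]), 'wrist_force': array([-0.6177,  0.0082, -0.024 ]), 'torque': array([-0.4832,  0.1924, -0.0087]), 'opening': np.float64(0.4311)}
[0.37, 0.0, 0.16]
[0.74, 0.0, 0.31]
[1.11, 0.0, 0.47]
```

Request:
apply_moves([
  [[0.37,0,0.16,0,0,0,0],[0.74,0,0.31,0,0,0,0],[1.11,0,0.47,0,0,0,0],[1.11,0,0.47,0,0,0,0]],
])

```text
time_s: 8.95
eef_pos: [0.657, -0.0445, 0.107]
eef_rot: [0.467, -0.45, 0.702, 0.296]
wrist_force: [-0.3, 0.6, -1.0]
opening: 0.434
```

```bash
python3 - <<'E'
from plan import *
o=get_obs();print({k:np.round(o[k],4) for k in("time_s","eef_pos","wrist_force","torque","opening")})
for d in(-2,-4,-6,-8,-10,-12,-14): print(d,sh(0,0,d))
E
```

```text
{'time_s': np.float64(8.95), 'eef_pos': array([ 0.657 , -0.0445,  0.107 ]), 'wrist_force': array([-0.2541,  0.5716, -0.976 ]), 'torque': array([-0.511 ,  0.256 ,  0.0151]), 'opening': np.float64(0.4335)}
-2 [0.18, 0.0, 0.08]
-4 [0.37, 0.0, 0.16]
-6 [0.55, 0.0, 0.23]
-8 [0.74, 0.0, 0.31]
-10 [0.92, 0.0, 0.39]
-12 [1.11, 0.01, 0.47]
-14 [1.29, 0.01, 0.55]
```

Request:
apply_moves([
  [[0.18,0,0.08,0,0,0,0],[0.37,0,0.16,0,0,0,0],[0.55,0,0.23,0,0,0,0],[0.55,0,0.23,0,0,0,0]],
])

```text
time_s: 9.35
eef_pos: [0.6572, -0.0446, 0.1018]
eef_rot: [0.467, -0.45, 0.701, 0.296]
wrist_force: [-0.3, 0.6, 0.2]
opening: 0.436
```

Request:
apply_moves([
  [[0.18,0,0.08,0,0,0,0],[0.18,0,0.08,0,0,0,0]],
])

```text
time_s: 9.55
eef_pos: [0.6574, -0.0446, 0.101]
eef_rot: [0.468, -0.45, 0.701, 0.296]
wrist_force: [-3.2, -0.5, 6.5]
opening: 0.433
```

Request:
apply_moves([
  [[0.18,0,0.08,0,0,0,0],[0.18,0,0.08,0,0,0,0],[0.18,0,0.08,0,0,0,0]],
])

```text
time_s: 9.85
eef_pos: [0.658, -0.0447, 0.0998]
eef_rot: [0.468, -0.45, 0.701, 0.295]
wrist_force: [-0.5, -0.1, 8.0]
opening: 0.429
```

Request:
apply_moves([
  [[0.18,0,0.08,0,0,0,0],[0.18,0,0.08,0,0,0,0],[0.18,0,0.08,0,0,0,0]],
])

```text
time_s: 10.15
eef_pos: [0.6573, -0.0447, 0.0958]
eef_rot: [0.467, -0.45, 0.702, 0.295]
wrist_force: [-0.4, 0.2, 1.7]
opening: 0.432
```

Request:
apply_moves([
  [[0.18,0,0.08,0,0,0,0],[0.37,0,0.16,0,0,0,0],[0.37,0,0.16,0,0,0,0],[0.37,0,0.16,0,0,0,0]],
])

```text
time_s: 10.55
eef_pos: [0.6573, -0.0447, 0.0913]
eef_rot: [0.467, -0.45, 0.702, 0.295]
wrist_force: [0.2, -0.8, -0.8]
opening: 0.431
```

```bash
python3 - <<'E'
from plan import *
o=get_obs();print({k:np.round(o[k],4) for k in("time_s","eef_pos","wrist_force","torque","opening")})
R=rot(o);C=R@CR;print(C[:,2].round(3),(o["eef_pos"]+R@Cp).round(4))
E
```

```text
{'time_s': np.float64(10.55), 'eef_pos': array([ 0.6573, -0.0447,  0.0913]), 'wrist_force': array([ 0.1767, -0.8308, -0.7959]), 'torque': array([-0.473 ,  0.22  , -0.1146]), 'opening': np.float64(0.4305)}
[-0.005  0.003  1.   ] [ 0.6591 -0.0414  0.0518]
```

Request:
apply_moves([
  [[0.18,0,0.08,0,0,0,0],[0.28,0,0.12,0,0,0,0],[0.28,0,0.12,0,0,0,0]],
])

```text
time_s: 10.85
eef_pos: [0.6575, -0.0446, 0.0895]
eef_rot: [0.467, -0.45, 0.701, 0.296]
wrist_force: [-2.4, -1.6, 5.2]
opening: 0.433
```

Request:
apply_moves([
  [[0.09,0,0.04,0,0,0,0],[0.09,0,0.04,0,0,0,0]],
])

```text
time_s: 11.05
eef_pos: [0.6575, -0.0446, 0.0887]
eef_rot: [0.468, -0.45, 0.701, 0.296]
wrist_force: [-1.9, -1.0, 6.6]
opening: 0.432
```

Request:
apply_moves([
  [[0.09,0,0.04,0,0,0,0],[0.09,0,0.04,0,0,0,0]],
])

```text
time_s: 11.25
eef_pos: [0.6576, -0.0446, 0.0879]
eef_rot: [0.468, -0.45, 0.701, 0.296]
wrist_force: [-2.5, -2.0, 7.2]
opening: 0.432
```

Request:
apply_moves([
  [[0.09,0,0.04,0,0,0,0],[0.09,0,0.04,0,0,0,0]],
])

```text
time_s: 11.45
eef_pos: [0.6576, -0.0446, 0.0871]
eef_rot: [0.468, -0.45, 0.701, 0.296]
wrist_force: [-3.4, -1.2, 7.6]
opening: 0.437
```

Request:
apply_moves([
  [[0.09,0,0.04,0,0,0,0],[0.09,0,0.04,0,0,0,0]],
])

```text
time_s: 11.65
eef_pos: [0.6576, -0.0446, 0.087]
eef_rot: [0.468, -0.45, 0.7, 0.296]
wrist_force: [-5.3, -1.7, 12.8]
opening: 0.429
```

Request:
apply_moves([
  [[0.09,0,0.04,0,0,0,0],[0.09,0,0.04,0,0,0,0]],
])

```text
time_s: 11.85
eef_pos: [0.6577, -0.0446, 0.0871]
eef_rot: [0.469, -0.45, 0.7, 0.296]
wrist_force: [-7.8, -2.0, 17.2]
opening: 0.434
```

TCP z has stopped at 0.087 while the push rises to 17 N, so the rim is on the collar. I'll check tilt and the picture, and work out how to relieve the side load of -8 N in x.

```bash
python3 - <<'E'
from plan import *
o=get_obs();print({k:np.round(o[k],4) for k in("time_s","eef_pos","wrist_force","torque","opening")})
R=rot(o);C=R@CR;co=o["eef_pos"]+R@Cp;print(C[:,2].round(4),co.round(4))
cs=get_calibration("scene");print(w2px(cs,[.656,-.043,.112]),w2px(cs,[.656,-.043,.046]))
s=camera("scene");cv2.imwrite("pics/scene3.png",s[:,:,::-1])
a=cv2.resize(s[185:285,240:340,::-1],None,fx=6,fy=6,interpolation=cv2.INTER_CUBIC);cv2.imwrite("pics/c3.png",a)
for d in((-1,-.3,0),(-1.5,-.3,0)):print(d,sh(*d))
E
```

```text
{'time_s': np.float64(11.85), 'eef_pos': array([ 0.6577, -0.0446,  0.0871]), 'wrist_force': array([-7.8484, -2.0292, 17.2119]), 'torque': array([ 1.6678, -0.189 ,  0.8702]), 'opening': np.float64(0.4335)}
[-0.0097 -0.0011  1.    ] [ 0.6597 -0.0411  0.0476]
[286.63623295 225.25075121] [288.13533908 247.39895192]
(-1, -0.3, 0) [0.03, 0.08, -0.06]
(-1.5, -0.3, 0) [0.03, 0.12, -0.08]
```

View pics/c3.png

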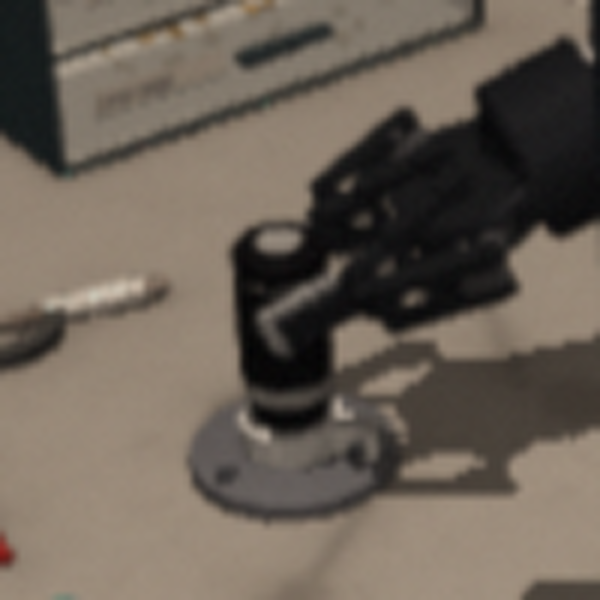

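The cap's end disc is at (286.8,224.8), against (286.6,225.3) predicted for fully home. The rim sits on the steel band with no gap, and tilt is about 0.01 rad. I'll ease the side load by 1 mm.

Request:
apply_moves([
  [[0.03,0.08,-0.06,0,0,0,0],[0.03,0.08,-0.06,0,0,0,0],[0.03,0.08,-0.06,0,0,0,0],[0.03,0.08,-0.06,0,0,0,0]],
])

```text
time_s: 12.3
eef_pos: [0.6575, -0.0446, 0.0871]
eef_rot: [0.469, -0.45, 0.7, 0.296]
wrist_force: [-1.7, 0.7, 14.7]
opening: 0.432
```

Request:
apply_moves([
  [[0,0,0,0,0,0,0],[0,0,0,0,0,0,0],[0,0,0,0,0,0,0],[0,0,0,0,0,0,0],[0,0,0,0,0,0,0]],
])

```text
time_s: 12.8
eef_pos: [0.6575, -0.0446, 0.0871]
eef_rot: [0.469, -0.45, 0.7, 0.296]
wrist_force: [-2.2, 0.8, 15.8]
opening: 0.435
```

The hold is steady at about 15 N and z does not change, so I'm handing in.

```bash
python3 -c "
from bench import *
print(hand_in())"
```

```text
the job is handed in; nothing more can be done
None
```

The cap is on the handle and I handed the job in at 12.8 s, still gripping it and pressing it down. I picked up the black cap, turned it mouth-down over the grey handle's post and pushed it past the catches. The push rose to a reading of about 8 N, then fell to about 0. I then pressed it against the spring onto the collar.

**Last checks:**
- **Seating:** the tool stopped moving down at z = 0.087 m while the push rose from 8 to 17 N, so the rim is on the collar. In the scene picture the cap's end is within 0.5 px of where it should be when fully home.
- **Hold:** it was steady at about 15 N down for half a second. A side load of about 8 N eased to about 2 N after a 1 mm shift.
- **Tilt:** about 0.01 rad, worked out from the tool pose rather than measured on the cap.
- **Bystanders:** I never reached for the instrument head, loupe or lens. I did not measure their positions at the end.

**Where checks disagreed:**
- **Cap position in the grip:** the grip calculation put the cap 2–3 mm away from where the cameras showed it, so I aligned it by the cameras.
- **Click force:** the highest reading I saw was 8 N, below the stated 11 to 15 N. The peak probably fell between readings.

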